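Tip an angle bracket onto its long leg and set it home in a locating fixture

ROBOT

A 7-joint arm with a two-finger parallel gripper is mounted at the origin on a cart in front of the work surface, level with it; the furniture and walls round the work are solid. World frame = base frame: x ahead of the robot, y to its left, z up, the work surface at z = 0. Lengths are in m, angles in rad, forces in N, time in s.
With the tool pointing down it reaches from about 0.4 to 0.85 m from the base axis. Payload 4.5 kg.
Tool frame: the origin (TCP) lies at the very end of the fingers, on their centre line; the grasp point (between the pads) lies 19 mm behind it; z points along the fingers, y is the line along which they close (so a half turn about z gives the same grasp; the last joint's range is limited). The gripper opens to 88 mm and grips with 3 to 60 N. Pads are 18 mm wide; open, the fingers measure 123 mm over their backs; the gripper's body (75 mm by 187 mm) begins 45 mm behind the grasp point.
Start: joints at [0.736, 0.689, -0.195, 1.565, 0.157, 0.902, -0.215], TCP at [0.477, -0.404, 0.206] pointing down, gripper open.
Joint ranges: [-3.01, 3.01], [-0.46, 2.08], [-1.47, 1.51], [0.13, 2.56], [-1, 4.14], [0.04, 2.09], [-2.66, 2.66]. Speed limits (rad/s): [2.57, 2.57, 3.14, 3.14, 3.14, 3.14, 3.14].

INTERFACE

Orientations are given as a 3x3 rotation matrix whose columns are the frame's x, y, z axes.
In Python, from plant import arm gives the robot as it stands.
- The arm moves only by the tool apply_moves, never from a script. Its argument "deltas" is a list of rows, each a list of 2 entries, a list of its own where there are three numbers: the shift along the tool's x, y, z in mm, then the turn, a rotation vector about the tool's x, y, z in units of 5 degrees (1.0 is 5 degrees). In form: [[[x, y, z], [ax, ay, az]], ...]. A call has 1 to 10 rows; each row is the pose to reach, as a shift and turn from the pose commanded when the call began, along the tool's axes at that moment; what a row does not reach only later rows make up. A row lasts 1/8 s, in which the tool goes at most 62.5 mm and 10.7 degrees, less where a joint would pass 70% of its speed; a pose out of reach is approached as far as the arm can. A call with a gripper value outside its range is refused whole. "fingers" is the opening, from 0 (shut) to 1 (fully open), set as the call begins (left out, the last holds). The fingers move at their own pace and stop on an object; "force" is the grip in N (left out, the last holds). Time passes only in rows, so rows that repeat a pose let the fingers close. It gives the time, the measured TCP pose, the force, the opening and the grip force at its end, in the units of the state.
- arm.sense(): the state, without advancing time (a new reading comes with each control period).
- arm.camera(name): name is "scene" or "side" or "wrist"; returns the picture (400x640x3 uint8, blue, green, red); there is no depth.
- arm.camera_info(name): a dict with "K" (3x3 intrinsics, pixels), "R" (3x3) and "t" (3): a world point X has camera coordinates R X + t; the wrist camera has in their place "T_tool_cam" (4x4, takes a point from camera to tool coordinates, whose origin is the TCP and whose axes are the flange's). Camera axes: x right, y down, z forward; pixel columns grow to the right and rows downward; lengths in m; the calibration is good to about 2 mm. The wrist camera is an equidistant fisheye: a pixel r from the principal point sees the ray r / f radians off the axis. A picture is of the moment at which its call begins: read the wrist's pose just before it. camera_info takes no time and is no camera call.
- arm.sign_off(): hands the job in; it is judged then, once.
Trained networks look in the newest picture that a camera, given by its name, has taken for a name from the list of things; names that differ only in an ending like _2 or _b are one class to them, and where a whole thing is asked for, a point or a joint stands for the part that bears it (a point fixed in the world has none). Each returns a list of dicts, best first, with "conf" (0 to 1); they miss things now and then, are a little off and sometimes report something else, mostly with a low value. They report only what shows in the picture. A call takes as long as a camera call.
- arm.boxes_of(camera, target): "box" ([left, top, right, bottom] in pixels, round what is visible of it).
- arm.cut_out(camera, target): "mask" (400x640 bool, what is visible of it) and "box" ([left, top, right, bottom] in pixels, round what is visible of it).
- arm.landmark_of(camera, target): "location" ([column, row] in pixels: a listed point, or the origin of a listed thing).
The state is a dict: "time_s": time; "q": joint angles; "qvel": joint speeds; "joint_efforts": joint torques, N m; "tcp_pos": TCP position; "eef_rot": TCP orientation; "ft_force": force on the tool from outside, world axes, zero at the start; "moment": the same for the moment, N m; "width": finger opening in m; "grip_force": force on a finger pad.
Only numpy, scipy, OpenCV 4.12 (cv2) and the standard library are available. Lean on these libraries where they do the work, as an engineer would, in place of code of your own. Each camera call takes 0.05 s, during which the arm holds its last target. There are 200 camera calls.

TASK

Take the brush out of the locating fixture and lay it flat on the mat more than a hand's width away from it. Tip the angle bracket over on its outer corner onto its long leg, with the corner staying down on the mat and the leg let down gently, and slide it (never lift it) along the mat until the back of its now upright short leg touches both dowels and its side touches the end stop. Leave the other things on the mat where they are.

Things in the scene. Friction and masses are not known exactly. Their poses are not given: they have to be found in the camera images.
- bracket: Loose L-shaped aluminium angle bracket, 0.34 to 0.6 kg, 50 mm wide (y -25..25), legs 10 mm thick, standing on its short leg. Origin: middle of the outer corner edge. x runs along the short leg's outer face (leg x 0..65, z 0..10 mm), z along the long leg's (leg z 0..100, x 0..10 mm), y along the corner edge. At the start z is up; in the end x is up and z points away from the dowels.
- corner_left (a point): The y = +25 mm end of the bracket's outer corner edge; in the end it lies next to the end stop. The bracket's flat sides (y = 25 and -25) can be gripped; a 7 mm web in mid-width fills its inner corner out to 31 mm along each leg.
- corner_right (a point): The y = -25 mm end of the bracket's outer corner edge. The bracket's centre of mass lies at bracket x 17, z 34 mm, so once tipped past about 26 degrees it goes over by itself.
- long_leg_end (a point): The free end of the bracket's long leg, on its outer face, mid-width (bracket x 0, y 0, z 100 mm). Low on the mat in the end.
- fixture: Steel locating fixture fixed on the mat, no base plate: a bar (x 6..26, y -64..14, 14 mm high), two upright dowels (12 mm across, 20 mm high, axes x 6, y -9 and -41) and an end stop arm (x -36..26, y 0..14, 14 mm high). Origin at mat height: x = 0 touches the fronts of the dowels, y = 0 is the face of the stop. Push to +x and +y. Bracket home: its origin at (0, -25, 0), its y along this y.
- nest (a point): Middle of the place on the mat that the bracket's long leg takes up in the fixture (fixture x -100..0, y -50..0 mm): at fixture (-50, -25, 0) mm; axes as the fixture's.
- brush: Loose flat brush, 136 x 17 x 9 mm, lying on the mat across the fixture's place. Origin: middle of its underside; x along its length towards the bristles. The stiff handle, which can be gripped, is x -68..32 mm, 16 mm wide, 9 mm high; the last 36 mm are bristles.
- spool: Bystander, loose solder spool lying flat, 60 mm across, 31 mm high. Origin: middle of its underside.
- flux_bottle: Bystander, loose round bottle with a needle top, 42 mm across, 125 mm high. Origin: middle of its underside.
- tape_roll: Bystander, loose roll of tape lying flat, 56 mm across, 18 mm high. Origin: middle of its underside.
- pin_bin: Bystander, loose small bin, 60 x 80 x 35 mm (x, y, z). Origin: middle of its underside.
- cleaner_bottle: Bystander, loose round dispenser bottle, 64 mm across, 129 mm high. Origin: middle of its underside.
- label_roll: Bystander, loose roll of paper labels standing on its flat end, 42 mm across, 30 mm high. Origin: middle of its underside.
- mini_vice: Fixed small bench vice, 42 mm high, at the right of the mat; covers own x -52..34, y -21..21 mm. The free mat is a rectangle along this x and y: in this frame x -235..170 mm, y -370..60 mm; beyond y -260 mm the surface is 2 mm higher, beyond y -370 a test instrument stands.

How it is judged:
On the way:
1. the bracket is half tipped (30 to 60 degrees) with its outer corner on the mat (under 10 mm up) (angle between bracket's own z axis and vertical between 0.52 and 1.05 rad and height (world z) of bracket below 0.01 m), for 0.1 s.
At the end, for the whole second after the job is handed in: Bracket flat on its long leg on the mat (within 3 degrees), both ends of its outer corner edge within 3 mm of the dowel line and its side within 3 mm of the end stop; brush flat on the mat, its middle over 110 mm from the nest's, touching neither bracket nor fixture; all at rest (x of corner_left in the frame of fixture between -0.003 and 0.004 m and x of corner_right in the frame of fixture between -0.003 and 0.004 m and y of corner_left in the frame of fixture between -0.003 and 0.004 m and angle between bracket's own x axis and vertical below 0.06 rad and height (world z) of bracket below 0.005 m and height (world z) of each of long_leg_end, brush below 0.006 m and x of long_leg_end in the frame of fixture below -0.09 m and horizontal distance between brush and nest above 0.11 m and angle between brush's own z axis and vertical below 0.1 rad and height (world z) of brush above -0.006 m and contact force between brush and bracket below 0.02 N and contact force between brush and fixture below 0.02 N and linear speed of each of bracket, brush below 0.01 m/s).
It fails at once if the bracket's outer corner is lifted more than 20 mm off the mat (height (world z) of bracket above 0.02 m).
It fails at once if the bracket falls or is flung over (turns faster than 8 rad/s) (angular speed of bracket above 8 rad/s).
It fails at once if a bystander is moved more than 20 mm (distance of any of spool, flux_bottle, tape_roll, pin_bin, cleaner_bottle, label_roll from where it was at the start of the episode above 0.02 m).
It also fails if it takes over 72 s, if anything falls off the work surface, if the arm or the gripper's body presses on something with over 40 N, if the wrist force passes 120 N, or if a joint passes its speed limit or range.

## Working session

There is one attempt and no reset: what is moved stays moved. The work goes in short steps, Python scripts to look and compute and a tool call to move; the robot and the scene stay as the last step left them, time stands still between calls to the robot, and variables do not carry over. Pictures are saved under pics/ and viewed, at most 13 in all, crops included, and the job is handed in when it is done.

Besides the shell and the picture viewer there is one more tool, called after "Call:" as name([rows], argument=value, ...), one row to a line, values as JSON. apply_moves: Moves the arm, as the interface text tells. Its arguments: {"type":"object","properties":{"deltas":{"type":"array"},"fingers":{"type":"number"},"force":{"type":"number"}},"required":["deltas"]}

```bash
mkdir -p pics; ls; cat > h.py <<'E'
import numpy as np, cv2
from plant import arm
def ray(cam,uv):
    i=arm.camera_info(cam);R=np.array(i['R']);t=np.array(i['t'])
    d=R.T@np.linalg.inv(i['K'])@np.array([*uv,1.]);return -R.T@t,d
def ground(cam,uv,z=0.):
    c,d=ray(cam,uv);return c+d*(z-c[2])/d[2]
def proj(cam,X):
    i=arm.camera_info(cam);p=np.array(i['K'])@(np.array(i['R'])@np.array(X)+np.array(i['t']));return p[:2]/p[2]
def wray(uv,s):
    i=arm.camera_info('wrist');K=np.array(i['K']);T=np.array(i['T_tool_cam'])
    x=(np.array(uv)-K[:2,2])/np.array([K[0,0],K[1,1]]);r=np.linalg.norm(x)
    d=np.array([*(x/max(r,1e-9)*np.sin(r)),np.cos(r)])
    R=np.array(s['eef_rot']);return np.array(s['tcp_pos'])+R@T[:3,3],R@T[:3,:3]@d
def wground(uv,s,z=0.):
    c,d=wray(uv,s);return c+d*(z-c[2])/d[2]
E
python3 - <<'E'
from h import *
np.set_printoptions(precision=4,suppress=True)
s=arm.sense();print(s['time_s'],s['tcp_pos'],s['eef_rot'])
for c in ['scene','side','wrist']:
    im=arm.camera(c);cv2.imwrite(f'pics/{c}0.png',im)
    print(c,{k:np.round(v,3).tolist() for k,v in arm.camera_info(c).items()})
    for n in ['bracket','corner_left','corner_right','long_leg_end','fixture','nest','brush','mini_vice','spool','flux_bottle','tape_roll','pin_bin','cleaner_bottle','label_roll']:
        r=arm.landmark_of(c,n)
        for q in r[:1]:
            u=q['location'];print(c,n,np.round(u,1),round(q['conf'],2),(ground(c,u) if c!='wrist' else wground(u,s))[:2])
E
```

```text
pics
0.0 [ 0.4767 -0.4032  0.2054] [[ 0.6457  0.7636 -0.0015]
 [ 0.7636 -0.6457  0.0011]
 [-0.0001 -0.0019 -1.    ]]
scene {'K': [[485.015, 0.0, 316.228], [0.0, 485.015, 192.225], [0.0, 0.0, 1.0]], 'R': [[-0.771, -0.636, 0.002], [-0.518, 0.626, -0.583], [0.37, -0.45, -0.813]], 't': [0.274, 0.462, 0.744]}
scene corner_left [325.8 206.2] 0.67 [ 0.5332 -0.2477]
scene long_leg_end [339.5 177.7] 0.78 [ 0.5581 -0.328 ]
scene fixture [279.  196.8] 0.91 [ 0.6282 -0.2015]
scene nest [340.9 175.3] 0.6 [ 0.5599 -0.3355]
scene brush [309.4 219.4] 0.94 [ 0.5389 -0.1991]
scene spool [310.9 287.2] 0.65 [ 0.4365 -0.0816]
scene flux_bottle [407.8 249.7] 0.57 [ 0.337  -0.2711]
scene tape_roll [305.6 163.9] 0.77 [ 0.6432 -0.3097]
scene pin_bin [349.2 151.4] 0.74 [ 0.5884 -0.4041]
scene cleaner_bottle [221.6 185.2] 0.88 [ 0.7484 -0.1433]
scene label_roll [232. 247.] 0.88 [ 0.6181 -0.0468]
side {'K': [[416.855, 0.0, 319.514], [0.0, 416.855, 204.856], [0.0, 0.0, 1.0]], 'R': [[-0.766, 0.643, -0.012], [0.386, 0.444, -0.809], [-0.515, -0.624, -0.588]], 't': [0.551, -0.028, 1.045]}
side bracket [316.1 229.1] 
[... 533 characters left out ...]
8  -0.1419]
wrist {'K': [[309.707, 0.0, 318.672], [0.0, 309.707, 199.626], [0.0, 0.0, 1.0]], 'T_tool_cam': [[0.0, -0.947, -0.321, 0.085], [1.0, 0.001, -0.0, -0.001], [0.001, -0.321, 0.947, -0.177], [0.0, 0.0, 0.0, 1.0]]}
wrist bracket [264.8  59.6] 0.58 [ 0.5127 -0.2568]
wrist corner_left [272.6  40.1] 0.71 [ 0.5358 -0.2444]
wrist corner_right [264.7  81.3] 0.76 [ 0.4948 -0.2775]
wrist long_leg_end [249.5  45.9] 0.89 [ 0.5102 -0.2302]
wrist brush [247.2   9.5] 0.82 [ 0.539  -0.1909]
wrist flux_bottle [174.2 157.8] 0.96 [ 0.336  -0.2648]
wrist tape_roll [373.7  23.5] 0.98 [ 0.644  -0.3066]
wrist pin_bin [373.7 103.3] 0.79 [ 0.579  -0.3845]
wrist label_roll [273.7  41.8] 0.21 [ 0.5354 -0.247 ]
```

View pics/scene0.png

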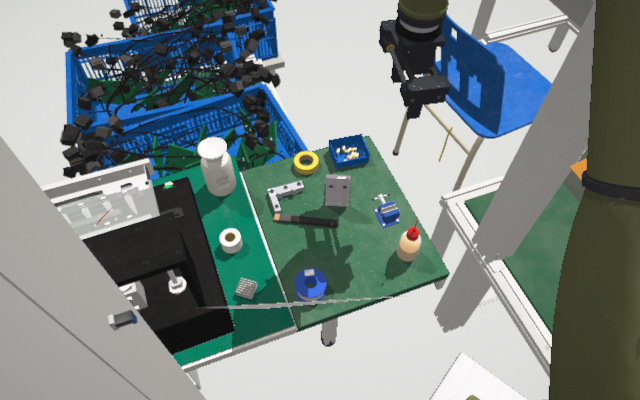

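View pics/side0.png

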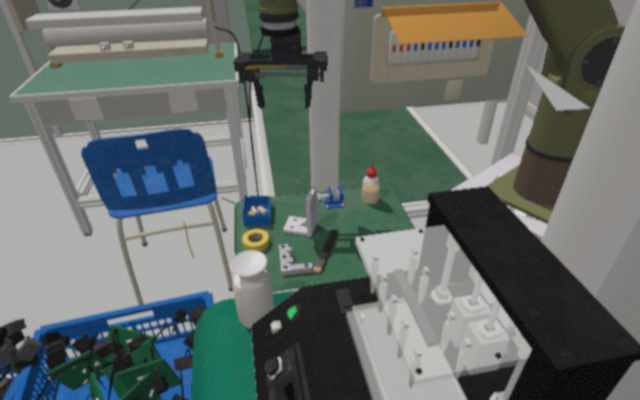

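The scene view shows the bracket at (337,190), the fixture L from (268,192) to (303,184) and (280,210), and the brush at (305,221) lying across it. The side view agrees. I'll bring the wrist camera over the fixture for a close look.

Call:
apply_moves([
  [[50,-10,0],[0,0,0]],
  [[100,-20,0],[0,0,0]],
  [[150,-30,0],[0,0,0]],
  [[200,-40,0],[0,0,0]],
  [[240,-45,0],[0,0,0]],
  [[240,-45,0],[0,0,0]],
  [[240,-45,0],[0,0,0]],
], fingers=1)

```text
time_s: 3.12
tcp_pos: [0.5973, -0.1923, 0.2061]
eef_rot: [[0.646, 0.763, -0.001], [0.763, -0.646, -0.001], [-0.001, 0.0, -1.0]]
ft_force: [-0.8, 0.0, 0.6]
width: 0.0882
grip_force: 0.0
```

```bash
cat > look.py <<'E'
from h import *
import sys
np.set_printoptions(precision=4,suppress=True)
tag=sys.argv[1];s=arm.sense();print(s['time_s'],np.array(s['tcp_pos']),np.array(s['eef_rot']).tolist(),np.round(s['q'],2))
im=arm.camera('wrist');cv2.imwrite(f'pics/{tag}.png',im)
for n in sys.argv[2:]:
    for q in arm.landmark_of('wrist',n)[:1]:
        u=q['location'];print(n,np.round(u,1),round(q['conf'],2),wground(u,s)[:2])
E
python3 look.py w1 bracket corner_left corner_right fixture nest brush tape_roll label_roll cleaner_bottle mini_vice pin_bin spool
```

```text
3.125 [ 0.5973 -0.1923  0.2061] [[0.646240405265574, 0.7631335373924, -0.0007366879592225367], [0.7631326815376588, -0.6462407983550366, -0.0011579769373032827], [-0.001359768851289591, 0.0001861408274731129, -0.9999990581896882]] [ 0.33  0.69 -0.17  1.56  0.14  0.9  -0.59]
bracket [304.5 238.4] 0.9 [ 0.5162 -0.2564]
corner_left [310.6 223.6] 0.7 [ 0.5371 -0.2451]
corner_right [302.7 256.3] 0.8 [ 0.4956 -0.276 ]
fixture [333.1 150.1] 0.61 [ 0.6234 -0.1878]
brush [283.  190.6] 0.94 [ 0.54   -0.1867]
tape_roll [398.8 208.7] 0.72 [ 0.6417 -0.3059]
label_roll [260.5  67.1] 0.6 [ 0.6235 -0.0499]
mini_vice [225.3 305.9] 0.31 [ 0.3361 -0.2669]
pin_bin [395.7 274.9] 0.87 [ 0.5785 -0.3907]
spool [176.  180.2] 0.56 [ 0.4355 -0.0775]
```

View pics/w1.png

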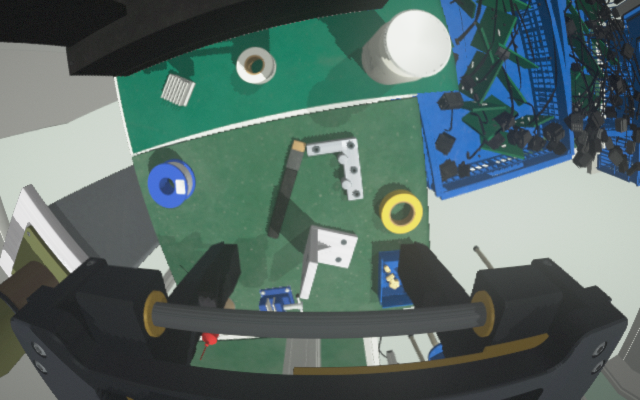

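The wrist view shows the fixture bar running from (350,140) to (357,198) with its stop arm going left to (308,148). The brush runs from (298,145) to (273,235), and the bracket is at (325,255), standing with its web facing up-right. I'll fit the models to the masks.

```bash
cat > fit.py <<'E'
from h import *
from scipy.optimize import minimize
from scipy.spatial.transform import Rotation as Ro
def box(a,b,c,d,e,f): return np.array([[x,y,z] for x in(a,b) for y in(c,d) for z in(e,f)])/1000.
def cyl(x,y,r,h): return np.array([[x+r*np.cos(t),y+r*np.sin(t),z] for t in np.arange(0,6.28,.3) for z in(0,h)])/1000.
M={'fixture':[box(6,26,-64,14,0,14),box(-36,26,0,14,0,14),cyl(6,-9,6,20),cyl(6,-41,6,20)],
 'bracket':[box(0,65,-25,25,0,10),box(0,10,-25,25,0,100),np.array([[x,y,z] for y in(-3.5,3.5) for x,z in((0,0),(31,0),(0,31),(31,10),(10,31))])/1000.],
 'brush':[box(-68,68,-8.2,8.2,0,9)]}
def wproj(P,s):
    i=arm.camera_info('wrist');K=np.array(i['K']);T=np.array(i['T_tool_cam'])
    R=np.array(s['eef_rot'])@T[:3,:3];c=np.array(s['tcp_pos'])+np.array(s['eef_rot'])@T[:3,3]
    p=(P-c)@R;h=np.hypot(p[:,0],p[:,1]);th=np.arctan2(h,p[:,2])
    return np.c_[p[:,0]/h*th*K[0,0]+K[0,2],p[:,1]/h*th*K[1,1]+K[1,2]]
def render(name,p,s,o,S,shape,base=np.eye(3)):
    im=np.zeros(shape,np.uint8);R=Ro.from_euler('z',p[2]).as_matrix()@base
    for part in M[name]:
        uv=wproj(part@R.T+[p[0],p[1],p[3] if len(p)>3 else 0],s)
        hull=cv2.convexHull((((uv-o+.5)*S-.5)).astype(np.float32))
        cv2.fillConvexPoly(im,np.round(hull*16).astype(np.int32),1,shift=4)
    return im
def fit(name,mask,s,p0,base=np.eye(3)):
    ys,xs=np.where(mask);o=np.array([xs.min()-12,ys.min()-12]);e=np.array([xs.max()+13,ys.max()+13]);S=6
    o=np.maximum(o,0);m=cv2.resize(mask[o[1]:e[1],o[0]:e[0]].astype(np.float32),None,fx=S,fy=S,interpolation=cv2.INTER_LINEAR)>.5
    def f(p):
        r=render(name,p,s,o,S,m.shape,base)>0;return 1-(r&m).sum()/(r|m).sum()
    b=None
    for d in(-.25,0,.25):
        q=np.array(p0,float)+[0,0,d]
        r=minimize(f,q,method='Nelder-Mead',options=dict(initial_simplex=[q,q+[.012,0,0],q+[0,.012,0],q+[0,0,.15]],xatol=1e-4,fatol=1e-4))
        if b is None or r.fun<b.fun:b=r
    return b.x,b.fun
E
python3 - <<'E'
from fit import *
np.set_printoptions(precision=4,suppress=True)
s=arm.sense();im=arm.camera('wrist')
p0={'fixture':(.627,-.195,-.6),'bracket':(.515,-.26,-.85),'brush':(.54,-.187,.85)}
big=cv2.resize(im,None,fx=4,fy=4,interpolation=cv2.INTER_CUBIC)
for n in p0:
    r=arm.cut_out('wrist',n)
    if not r: print(n,'none');continue
    for q in r[:2]: print(n,round(q['conf'],2),q['box'])
    p,e=fit(n,r[0]['mask'],s,p0[n]);print(n,p,np.degrees(p[2]),'1-iou',e)
    for part in M[n]:
        uv=wproj(part@Ro.from_euler('z',p[2]).as_matrix().T+[p[0],p[1],0],s)
        h=cv2.convexHull(((uv+.5)*4-.5).astype(np.float32));cv2.polylines(big,[np.round(h).astype(np.int32)],True,(0,0,255),1)
cv2.imwrite('pics/fit1.png',big[500:1200,1000:1640][:600])
E
```

```text
fixture 0.7 [306.0, 138.0, 362.0, 201.7]
fixture [ 0.6259 -0.1895 -0.5532] -31.696082301438473 1-iou 0.10931807245480163
bracket 0.87 [298.2, 226.4, 357.6, 301.5]
bracket [ 0.5169 -0.2601 -0.9515] -54.51773330354904 1-iou 0.05139480892775983
brush 0.88 [267.9, 140.6, 306.5, 243.3]
brush 0.53 [374.9, 250.0, 412.5, 305.3]
brush [ 0.5422 -0.1882  0.5606] 32.119594603323804 1-iou 0.10363301523522517
```

View pics/fit1.png

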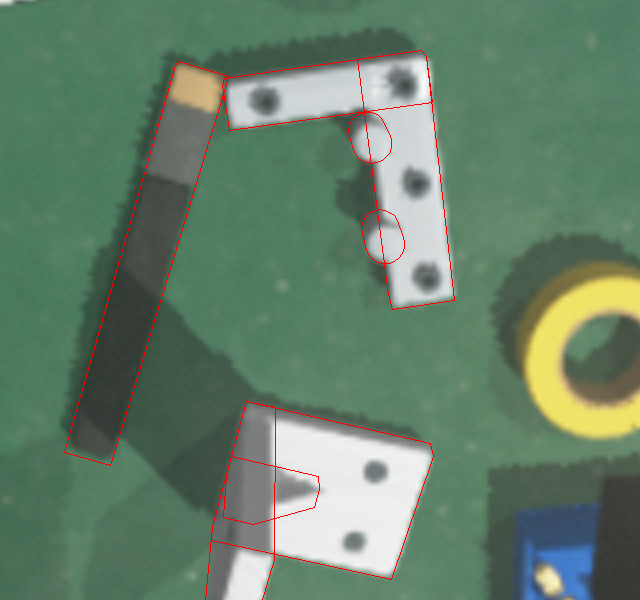

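The fits line up well. Now I'll check the mat seam and the free spot for the brush.

```bash
python3 - <<'E'
from fit import *
np.set_printoptions(precision=3,suppress=True)
s=arm.sense()
for uv in [(135,153),(275,128),(415,97),(150,200),(172,290),(428,150),(288,300)]: print(uv,wground(uv,s)[:2])
for X in [(.5,-.08,0),(.52,-.08,0),(.545,-.07,0),(.6,-.33,0),(.44,-.15,0)]: print(X,wproj(np.array([X]),s)[0])
for n in ['spool','label_roll','mini_vice','flux_bottle','tape_roll']:
    for c in ('scene','wrist'):
        r=arm.landmark_of(c,n)
        if r:print(n,c,round(r[0]['conf'],2),(ground(c,r[0]['location'],0) if c!='wrist' else wground(r[0]['location'],s))[:2])
E
```

```text
(135, 153) [ 0.414 -0.004]
(275, 128) [ 0.587 -0.118]
(415, 97) [ 0.748 -0.199]
(150, 200) [ 0.38  -0.067]
(172, 290) [ 0.283 -0.189]
(428, 150) [ 0.721 -0.265]
(288, 300) [ 0.427 -0.319]
(0.5, -0.08, 0) [207.233 151.302]
(0.52, -0.08, 0) [217.436 141.078]
(0.545, -0.07, 0) [225.715 122.292]
(0.6, -0.33, 0) [384.606 240.169]
(0.44, -0.15, 0) [213.434 217.054]
spool scene 0.65 [ 0.437 -0.082]
spool wrist 0.62 [ 0.439 -0.077]
label_roll scene 0.88 [ 0.618 -0.047]
label_roll wrist 0.66 [ 0.626 -0.05 ]
flux_bottle scene 0.57 [ 0.337 -0.271]
flux_bottle wrist 0.52 [ 0.342 -0.265]
tape_roll scene 0.77 [ 0.643 -0.31 ]
tape_roll wrist 0.58 [ 0.644 -0.306]
```

The brush will go to (0.395,-0.175), which is free mat clear of the spool, the flux bottle and the bracket's sweep. First the grasp on the handle, at brush x +18.

Call:
apply_moves([
  [[-8,-20,30],[0,0,1.5]],
  [[-15,-39,80],[0,0,3]],
  [[-15,-39,120],[0,0,3.5]],
  [[-15,-39,160],[0,0,3.5]],
  [[-15,-39,185],[0,0,3.5]],
  [[-15,-39,203],[0,0,3.5]],
  [[-15,-39,203],[0,0,3.5]],
  [[-15,-39,203],[0,0,3.5]],
], fingers=0.5)

```text
time_s: 5.48
tcp_pos: [0.5593, -0.1778, 0.0041]
eef_rot: [[0.846, 0.534, 0.002], [0.534, -0.846, -0.001], [0.001, 0.001, -1.0]]
ft_force: [0.2, -0.7, -0.8]
width: 0.0443
grip_force: 0.0
```

Call:
apply_moves([
  [[0,0,0],[0,0,0]],
  [[0,0,0],[0,0,0]],
  [[0,0,0],[0,0,0]],
  [[0,0,0],[0,0,0]],
  [[0,0,0],[0,0,0]],
  [[0,0,0],[0,0,0]],
  [[0,0,-10],[0,0,0]],
  [[0,0,-30],[0,0,0]],
  [[0,0,-30],[0,0,0]],
], fingers=0, force=15)

```text
time_s: 6.6
tcp_pos: [0.5601, -0.1781, 0.0356]
eef_rot: [[0.846, 0.534, 0.004], [0.534, -0.846, -0.001], [0.003, 0.003, -1.0]]
ft_force: [0.5, 0.6, -0.2]
width: 0.0006
grip_force: 0.0
```

The fingers closed on nothing, so I'll look.

```bash
python3 - <<'E'
from fit import *
np.set_printoptions(precision=4,suppress=True)
s=arm.sense();im=arm.camera('wrist');cv2.imwrite('pics/w2.png',im)
r=arm.cut_out('wrist','brush')
print([ (round(q['conf'],2),q['box']) for q in r])
r=arm.landmark_of('wrist','brush');print([wground(q['location'],s) for q in r[:2]])
im=arm.camera('scene');r=arm.landmark_of('scene','brush');print([ground('scene',q['location']) for q in r[:2]])
E
```

```text
[(0.89, [309.4, 155.2, 331.2, 245.2])]
[array([ 0.542 , -0.1883,  0.    ])]
[array([ 0.5389, -0.1909,  0.    ])]
```

View pics/w2.png

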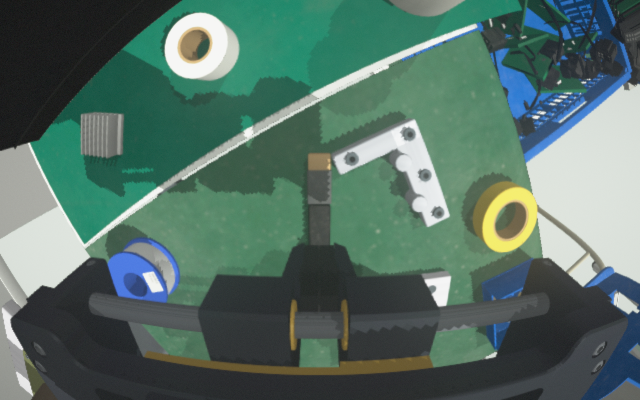

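The brush is still in place under the fingers, which span (300–340, 250), so the grip came off the top. I'll retry lower and check the width before lifting.

Call:
apply_moves([
  [[0,0,0],[0,0,0]],
  [[0,0,0],[0,0,0]],
  [[0,0,10],[0,0,0]],
  [[0,0,20],[0,0,0]],
  [[0,0,30],[0,0,0]],
  [[0,0,34],[0,0,0]],
  [[0,0,34],[0,0,0]],
  [[0,0,34],[0,0,0]],
], fingers=0.5)

```text
time_s: 7.85
tcp_pos: [0.5586, -0.1776, -0.0005]
eef_rot: [[0.845, 0.534, 0.001], [0.534, -0.845, -0.0], [0.0, 0.0, -1.0]]
ft_force: [-0.5, -0.1, 0.3]
width: 0.044
grip_force: 0.0
```

Call:
apply_moves([
  [[0,0,0],[0,0,0]],
  [[0,0,0],[0,0,0]],
  [[0,0,0],[0,0,0]],
  [[0,0,0],[0,0,0]],
  [[0,0,0],[0,0,0]],
  [[0,0,0],[0,0,0]],
], fingers=0, force=15)

```text
time_s: 8.6
tcp_pos: [0.5584, -0.1776, -0.0008]
eef_rot: [[0.845, 0.534, 0.0], [0.534, -0.845, -0.0], [0.0, 0.0, -1.0]]
ft_force: [-0.0, 0.0, -0.0]
width: 0.0001
grip_force: 0.0
```

Call:
apply_moves([
  [[0,0,1],[0,0,0]],
  [[0,0,2],[0,0,0]],
  [[0,0,3],[0,0,0]],
  [[0,0,3],[0,0,0]],
])

```text
time_s: 9.1
tcp_pos: [0.5583, -0.1775, -0.0039]
eef_rot: [[0.845, 0.534, -0.0], [0.534, -0.845, 0.0], [-0.0, -0.0, -1.0]]
ft_force: [-0.3, -0.1, -0.3]
width: 0.0004
grip_force: 0.0
```

```bash
python3 - <<'E'
from h import *
np.set_printoptions(precision=4,suppress=True)
s=arm.sense();print(s['tcp_pos'],s['ft_force'],s['width'],s['q'])
for c in('scene','side'):
    im=arm.camera(c);u=proj(c,s['tcp_pos']).astype(int);print(u)
    k=im[max(u[1]-60,0):u[1]+40,u[0]-65:u[0]+65];k=cv2.resize(k,None,fx=4,fy=4,interpolation=cv2.INTER_CUBIC)
    cv2.circle(k,(260,240),3,(0,0,255),-1)
    if c=='scene': K=k
cv2.imwrite('pics/c3.png',np.vstack([K,k])[:,:] if 0 else cv2.resize(np.hstack([K,k]),(800,308)))
E
```

```text
[ 0.5583 -0.1775 -0.0039] [-0.2804 -0.1358 -0.3044] 0.00035626382300768403 [ 0.2574  0.9472 -0.0493  1.8165  0.1079  0.3806 -0.8791]
[295 222]
[323 258]
```

View pics/c3.png

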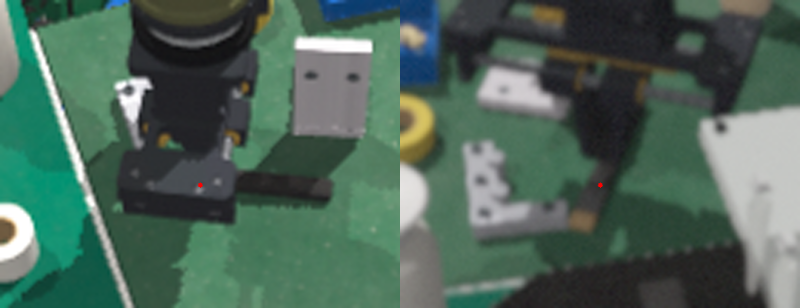

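The side crop shows the fingertips at about (605,155), well above the brush. The reported TCP projects to (600,185), so the tips sit higher than reported. I'll feel for the brush with the closed fingers.

Call:
apply_moves([
  [[0,0,2],[0,0,0]],
  [[0,0,4],[0,0,0]],
  [[0,0,6],[0,0,0]],
  [[0,0,8],[0,0,0]],
  [[0,0,8],[0,0,0]],
])

```text
time_s: 9.82
tcp_pos: [0.5582, -0.1775, -0.012]
eef_rot: [[0.845, 0.534, -0.0], [0.534, -0.845, 0.0], [-0.0, -0.0, -1.0]]
ft_force: [0.5, -0.6, 0.4]
width: 0.0004
grip_force: 0.0
```

Call:
apply_moves([
  [[0,0,2],[0,0,0]],
  [[0,0,4],[0,0,0]],
  [[0,0,6],[0,0,0]],
  [[0,0,6],[0,0,0]],
])

```text
time_s: 10.32
tcp_pos: [0.5583, -0.1775, -0.018]
eef_rot: [[0.845, 0.534, -0.0], [0.534, -0.845, 0.0], [-0.0, -0.0, -1.0]]
ft_force: [-0.2, -0.1, 0.2]
width: 0.0008
grip_force: 0.0
```

Call:
apply_moves([
  [[0,0,1.5],[0,0,0]],
  [[0,0,3],[0,0,0]],
  [[0,0,4.5],[0,0,0]],
  [[0,0,6],[0,0,0]],
])

```text
time_s: 10.82
tcp_pos: [0.5584, -0.1776, -0.0231]
eef_rot: [[0.845, 0.534, -0.0], [0.534, -0.845, -0.0], [-0.0, 0.0, -1.0]]
ft_force: [-2.7, 0.1, 17.0]
width: 0.0004
grip_force: 8.5
```

Contact comes at TCP z ≈ -0.0225 on the 9 mm high brush, so the real fingertip is about 31 mm short of the reported TCP along the tool. From here I'll use that offset. Next I back up, open, go down properly and grip.

Call:
apply_moves([
  [[0,0,-10],[0,0,0]],
  [[0,0,-10],[0,0,0]],
  [[0,0,-10],[0,0,0]],
  [[0,0,-10],[0,0,0]],
  [[0,0,-4],[0,0,0]],
  [[0,0,2],[0,0,0]],
  [[0,0,4.5],[0,0,0]],
  [[0,0,4.5],[0,0,0]],
], fingers=0.5)

```text
time_s: 11.82
tcp_pos: [0.5582, -0.1775, -0.0287]
eef_rot: [[0.845, 0.534, -0.001], [0.534, -0.845, 0.0], [-0.0, -0.0, -1.0]]
ft_force: [1.4, -0.5, -0.7]
width: 0.0439
grip_force: 0.0
```

Call:
apply_moves([
  [[0,0,0],[0,0,0]],
  [[0,0,0],[0,0,0]],
  [[0,0,0],[0,0,0]],
  [[0,0,0],[0,0,0]],
  [[0,0,0],[0,0,0]],
], fingers=0, force=15)

```text
time_s: 12.45
tcp_pos: [0.5586, -0.1776, -0.0281]
eef_rot: [[0.845, 0.534, 0.0], [0.534, -0.845, -0.0], [0.0, 0.0, -1.0]]
ft_force: [0.2, -0.2, 0.7]
width: 0.0156
grip_force: 14.9
```

Gripped at 15.6 mm. Lift, carry and set down.

Call:
apply_moves([
  [[0,0,-30],[0,0,0]],
  [[0,0,-75],[0,0,0]],
  [[-20,-20,-80],[0,0,0]],
  [[-55,-45,-80],[0,0,0]],
  [[-90,-70,-80],[0,0,0]],
  [[-117,-89,-80],[0,0,0]],
  [[-117,-89,-80],[0,0,0]],
  [[-117,-89,-40],[0,0,0]],
  [[-117,-89,-15],[0,0,0]],
  [[-117,-89,-2],[0,0,0]],
])

```text
time_s: 13.7
tcp_pos: [0.4156, -0.1674, -0.006]
eef_rot: [[0.845, 0.535, -0.01], [0.535, -0.845, -0.001], [-0.009, -0.005, -1.0]]
ft_force: [-0.2, -0.1, -1.0]
width: 0.0156
grip_force: 14.9
```

Call:
apply_moves([
  [[0,0,1.5],[0,0,0]],
  [[0,0,1.5],[0,0,0]],
  [[0,0,1.5],[0,0,0]],
])

```text
time_s: 14.08
tcp_pos: [0.4145, -0.1674, -0.0065]
eef_rot: [[0.845, 0.534, -0.01], [0.534, -0.845, -0.001], [-0.009, -0.005, -1.0]]
ft_force: [-0.9, -0.6, 0.5]
width: 0.0159
grip_force: 14.9
```

The tool can't go lower at this reach: it stuck at z -6.5 mm, about 22 mm too high. I'll use a farther spot instead, between the spool and the seam, at (0.497,-0.094) with the brush turned to yaw 58°.

Call:
apply_moves([
  [[0,0,-40],[0,0,0]],
  [[20,-4,-75],[0,0,-1]],
  [[50,-10,-75],[0,0,-2.5]],
  [[85,-16,-75],[0,0,-4]],
  [[115,-22,-75],[0,0,-5.2]],
  [[127,-24,-75],[0,0,-5.2]],
  [[127,-24,-75],[0,0,-5.2]],
  [[127,-24,-75],[0,0,-5.2]],
])

```text
time_s: 15.08
tcp_pos: [0.5075, -0.0806, 0.0672]
eef_rot: [[0.527, 0.85, -0.013], [0.85, -0.527, -0.002], [-0.009, -0.01, -1.0]]
ft_force: [0.8, 0.5, -0.1]
width: 0.0155
grip_force: 14.9
```

Call:
apply_moves([
  [[0,0,30],[0,0,0]],
  [[0,0,60],[0,0,0]],
  [[0,0,80],[0,0,0]],
  [[0,0,90],[0,0,0]],
  [[0,0,93.5],[0,0,0]],
  [[0,0,93.5],[0,0,0]],
])

```text
time_s: 15.82
tcp_pos: [0.5079, -0.0794, -0.0257]
eef_rot: [[0.526, 0.851, -0.011], [0.851, -0.526, -0.001], [-0.006, -0.009, -1.0]]
ft_force: [0.6, 0.7, 0.2]
width: 0.0156
grip_force: 14.9
```

Call:
apply_moves([
  [[0,0,0],[0,0,0]],
  [[0,0,0],[0,0,0]],
  [[0,0,0],[0,0,0]],
  [[0,0,-15],[0,0,0]],
  [[0,0,-60],[0,0,0]],
  [[0,0,-110],[0,0,0]],
  [[0,0,-150],[0,0,0]],
  [[0,0,-150],[0,0,0]],
], fingers=0.34)

```text
time_s: 16.82
tcp_pos: [0.5116, -0.0791, 0.1266]
eef_rot: [[0.526, 0.85, -0.005], [0.85, -0.526, -0.001], [-0.003, -0.004, -1.0]]
ft_force: [-0.2, 0.3, 0.7]
width: 0.0298
grip_force: 0.0
```

Released. Now turn the tool and hover over the bracket.

Call:
apply_moves([
  [[-15,10,0],[0,0,2.1]],
  [[-30,20,0],[0,0,4.2]],
  [[-45,30,0],[0,0,6.3]],
  [[-60,40,0],[0,0,8.4]],
  [[-75,50,0],[0,0,10.5]],
  [[-90,60,0],[0,0,12.6]],
  [[-105,70,0],[0,0,14.7]],
  [[-120,80,0],[0,0,16.8]],
  [[-135,92,0],[0,0,18.9]],
  [[-153,105,0],[0,0,21]],
], fingers=1)

```text
time_s: 18.08
tcp_pos: [0.5176, -0.2647, 0.1225]
eef_rot: [[0.682, -0.731, -0.014], [-0.732, -0.682, -0.0], [-0.009, 0.01, -1.0]]
ft_force: [0.6, -0.7, 0.1]
width: 0.0877
grip_force: 0.0
```

Call:
apply_moves([
  [[0,0,-10],[0,0,1.5]],
  [[0,0,-10],[0,0,1.5]],
  [[0,0,-10],[0,0,1.5]],
])

```text
time_s: 18.45
tcp_pos: [0.518, -0.2638, 0.133]
eef_rot: [[0.587, -0.809, -0.013], [-0.809, -0.587, -0.0], [-0.008, 0.011, -1.0]]
ft_force: [-0.1, -0.8, 0.7]
width: 0.088
grip_force: 0.0
```

```bash
python3 - <<'E'
from fit import *
np.set_printoptions(precision=4,suppress=True)
s=arm.sense();print(s['time_s'],s['tcp_pos'],s['eef_rot'],s['q']);im=arm.camera('wrist')
p0={'fixture':(.626,-.1895,-.553),'bracket':(.517,-.26,-.95),'brush':(.497,-.094,1.02)}
big=cv2.resize(im,None,fx=2,fy=2,interpolation=cv2.INTER_CUBIC)
for n in p0:
    r=arm.cut_out('wrist',n)
    if not r: print(n,'none');continue
    print(n,round(r[0]['conf'],2),r[0]['box'])
    p,e=fit(n,r[0]['mask'],s,p0[n]);print(n,p,np.degrees(p[2]),'1-iou',e)
    for part in M[n]:
        uv=wproj(part@Ro.from_euler('z',p[2]).as_matrix().T+[p[0],p[1],0],s)
        h=cv2.convexHull(((uv+.5)*2-.5).astype(np.float32));cv2.polylines(big,[np.round(h).astype(np.int32)],True,(0,0,255),1)
cv2.imwrite('pics/fit2.png',big[100:700,240:1040])
E
```

```text
18.45 [ 0.518  -0.2638  0.133 ] [[ 0.5873 -0.8093 -0.0131]
 [-0.8094 -0.5873 -0.0001]
 [-0.0076  0.0106 -0.9999]] [ 0.4502  0.7305 -0.1061  1.7608  0.122   0.6689 -2.2396]
fixture 0.67 [173.6, 129.9, 243.7, 211.7]
fixture [ 0.6263 -0.19   -0.5478] -31.38496941127633 1-iou 0.08017858234970343
bracket 0.61 [285.6, 119.8, 351.7, 219.3]
bracket [ 0.517  -0.2612 -0.926 ] -53.05349980084867 1-iou 0.03804409916600027
brush 0.77 [223.7, 273.5, 303.5, 310.6]
brush [ 0.4982 -0.0948  1.0363] 59.37487557576033 1-iou 0.23399119419125602
```

View pics/fit2.png

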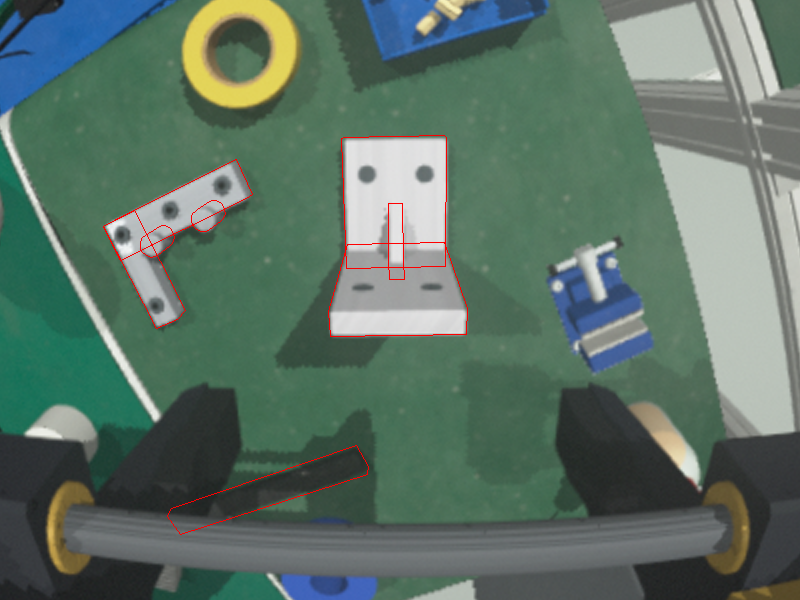

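The fit overlays match the picture. The brush lies free at (0.498,-0.095), and the bracket at (0.517,-0.261, -53.5°) is aligned with the tool. Next I tilt the tool 25° and straddle the top of the long leg.

Call:
apply_moves([
  [[0,0,10],[0,-2,0]],
  [[-5,0,30],[0,-4,0]],
  [[-12,0,55],[0,-5,0]],
  [[-15,0,75],[0,-5,0]],
  [[-15,0,86],[0,-5,0]],
  [[-15,0,86],[0,-5,0]],
  [[-15,0,86],[0,-5,0]],
])

```text
time_s: 19.52
tcp_pos: [0.5095, -0.2525, 0.049]
eef_rot: [[0.526, -0.811, -0.256], [-0.736, -0.585, 0.341], [-0.427, 0.009, -0.904]]
ft_force: [1.0, -0.0, -0.1]
width: 0.0878
grip_force: 0.0
```

Call:
apply_moves([
  [[0,0,0],[0,0,0]],
  [[0,0,0],[0,0,0]],
  [[0,0,0],[0,0,0]],
  [[0,0,0],[0,0,0]],
], fingers=0.3, force=8)

```text
time_s: 20.02
tcp_pos: [0.5089, -0.2523, 0.0481]
eef_rot: [[0.525, -0.811, -0.257], [-0.735, -0.585, 0.342], [-0.428, 0.01, -0.904]]
ft_force: [0.6, -0.2, 0.5]
width: 0.0501
grip_force: 0.9
```

```bash
python3 - <<'E'
import numpy as np
r=np.radians
def tcp(t,psi,off):
    B=np.array([5*np.cos(r(t))-84*np.sin(r(t)),84*np.cos(r(t))+5*np.sin(r(t))])
    return B+(31+off)*np.array([np.sin(r(psi)),-np.cos(r(psi))])
def rows(p0,ps0,L):
    x=np.array([np.cos(r(ps0)),np.sin(r(ps0))]);z=np.array([np.sin(r(ps0)),-np.cos(r(ps0))])
    for t,ps,off in L:
        d=tcp(t,ps,off)-p0;print(t,[[round(d@x,1),0,round(d@z,1)],[0,(ps-ps0)/5,0]])
rows(tcp(0,-25,10),-25,[(t,-25+t,10) for t in (4,8,12,16,20,25)])
print()
f=lambda t:10-6*(t-25)/65
rows(tcp(25,0,10),0,[(t,0,f(t)) for t in (28,32,36,40,44,48,52,56)])
print()
rows(tcp(56,0,f(56)),0,[(t,0,f(t)) for t in (60,64,68,72,76,80,84,87,89)])
E
```

```text
4 [[np.float64(-2.5), 0, np.float64(2.3)], [0, 0.8, 0]]
8 [[np.float64(-4.9), 0, np.float64(4.7)], [0, 1.6, 0]]
12 [[np.float64(-7.1), 0, np.float64(7.3)], [0, 2.4, 0]]
16 [[np.float64(-9.1), 0, np.float64(10.0)], [0, 3.2, 0]]
20 [[np.float64(-10.9), 0, np.float64(12.8)], [0, 4.0, 0]]
25 [[np.float64(-12.8), 0, np.float64(16.6)], [0, 5.0, 0]]

28 [[np.float64(-4.1), 0, np.float64(1.5)], [0, 0.0, 0]]
32 [[np.float64(-9.3), 0, np.float64(3.7)], [0, 0.0, 0]]
36 [[np.float64(-14.4), 0, np.float64(6.3)], [0, 0.0, 0]]
40 [[np.float64(-19.2), 0, np.float64(9.3)], [0, 0.0, 0]]
44 [[np.float64(-23.8), 0, np.float64(12.6)], [0, 0.0, 0]]
48 [[np.float64(-28.1), 0, np.float64(16.2)], [0, 0.0, 0]]
52 [[np.float64(-32.1), 0, np.float64(20.1)], [0, 0.0, 0]]
56 [[np.float64(-35.9), 0, np.float64(24.3)], [0, 0.0, 0]]

60 [[np.float64(-3.4), 0, np.float64(4.4)], [0, 0.0, 0]]
64 [[np.float64(-6.5), 0, np.float64(9.1)], [0, 0.0, 0]]
68 [[np.float64(-9.2), 0, np.float64(13.9)], [0, 0.0, 0]]
72 [[np.float64(-11.5), 0, np.float64(18.9)], [0, 0.0, 0]]
76 [[np.float64(-13.5), 0, np.float64(24.1)], [0, 0.0, 0]]
80 [[np.float64(-15.0), 0, np.float64(29.4)], [0, 0.0, 0]]
84 [[np.float64(-16.2), 0, np.float64(34.8)], [0, 0.0, 0]]
87 [[np.float64(-16.8), 0, np.float64(38.9)], [0, 0.0, 0]]
89 [[np.float64(-17.1), 0, np.float64(41.6)], [0, 0.0, 0]]
```

Call:
apply_moves([
  [[0,0,0],[0,0,0]],
  [[-2.5,0,2.3],[0,0.8,0]],
  [[-4.9,0,4.7],[0,1.6,0]],
  [[-7.1,0,7.3],[0,2.4,0]],
  [[-9.1,0,10],[0,3.2,0]],
  [[-10.9,0,12.8],[0,4,0]],
  [[-12.8,0,16.6],[0,5,0]],
  [[-12.8,0,16.6],[0,5,0]],
  [[-12.8,0,16.6],[0,5,0]],
], fingers=0.3, force=8)

```text
time_s: 21.15
tcp_pos: [0.4982, -0.2367, 0.0393]
eef_rot: [[0.586, -0.81, -0.012], [-0.811, -0.586, 0.001], [-0.008, 0.01, -1.0]]
ft_force: [-2.0, 2.7, 10.4]
width: 0.0497
grip_force: 8.0
```

```bash
cat > bpose.py <<'E'
from fit import *
import sys
np.set_printoptions(precision=4,suppress=True)
s=arm.sense();print(s['time_s'],np.array(s['tcp_pos']),s['width'])
im=arm.camera('wrist');cv2.imwrite('pics/'+sys.argv[1],im)
r=arm.cut_out('wrist','bracket');print([(round(q['conf'],2),q['box']) for q in r[:2]])
m=r[0]['mask'];ys,xs=np.where(m);o=np.array([xs.min()-12,ys.min()-12]).clip(0);e=np.array([xs.max()+13,ys.max()+13]);S=4
mm=cv2.resize(m[o[1]:e[1],o[0]:e[0]].astype(np.float32),None,fx=S,fy=S)>.5
def f(p):  # x,y,yaw,theta
    g=render('bracket',[p[0],p[1],p[2]],s,o,S,mm.shape,Ro.from_euler('y',-p[3]).as_matrix())>0
    return 1-(g&mm).sum()/(g|mm).sum()
q=np.array([float(v) for v in sys.argv[2:6]]);b=None
for d in(-.2,0,.2):
    q1=q+[0,0,0,d];t=minimize(f,q1,method='Nelder-Mead',options=dict(initial_simplex=[q1,q1+[.012,0,0,0],q1+[0,.012,0,0],q1+[0,0,.1,0],q1+[0,0,0,.2]],xatol=1e-4,fatol=1e-4,maxiter=300))
    if b is None or t.fun<b.fun:b=t
p=b.x;print('bracket',p[:2],np.degrees(p[2:]),b.fun)
E
python3 bpose.py b1.png .517 -.261 -.93 .43
```

```text
21.15 [ 0.4982 -0.2367  0.0393] 0.049722205583390786
[(0.84, [268.6, 95.5, 372.1, 303.1]), (0.48, [119.0, 99.6, 212.6, 216.0])]
bracket [ 0.5117 -0.2533] [-53.9582  18.019 ] 0.03215937414199477
```

The bracket is tipping rigidly with its corner on the mat. I continue the arc.

Call:
apply_moves([
  [[-4,0,1],[0,0,0]],
  [[-9,0,3],[0,0,0]],
  [[-14,0,5.5],[0,0,0]],
  [[-19,0,8.5],[0,0,0]],
  [[-24,0,12],[0,0,0]],
  [[-28,0,15.5],[0,0,0]],
  [[-32,0,19.5],[0,0,0]],
  [[-36,0,24],[0,0,0]],
  [[-36,0,24],[0,0,0]],
])

```text
time_s: 22.38
tcp_pos: [0.4759, -0.2076, 0.0142]
eef_rot: [[0.585, -0.811, -0.013], [-0.811, -0.585, -0.0], [-0.007, 0.01, -1.0]]
ft_force: [-0.5, 2.9, 0.8]
width: 0.0499
grip_force: 8.0
```

```bash
python3 bpose.py b2.png .510 -.25 -.94 .95
```

```text
22.375 [ 0.4759 -0.2076  0.0142] 0.04994983587682515
[(0.91, [256.6, 59.8, 371.8, 305.8])]
bracket [ 0.5136 -0.2557] [-53.3441  53.2446] 0.023359285143186526
```

View pics/b2.png

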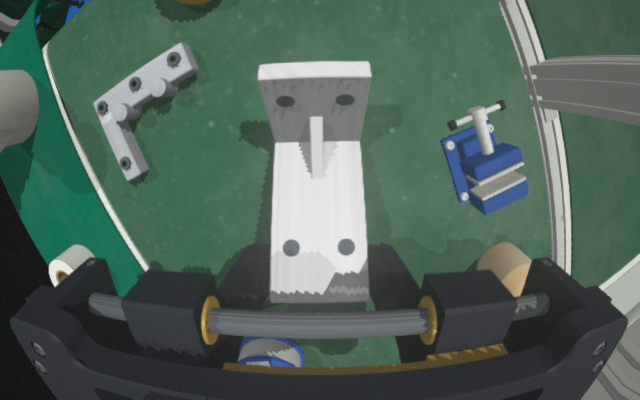

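The bracket is half tipped, about 53°, held between the fingers at (320,270) with its short leg rising at (315,75). I lower the rest.

Call:
apply_moves([
  [[-3.5,0,4.5],[0,0,0]],
  [[-6.5,0,9],[0,0,0]],
  [[-9,0,14],[0,0,0]],
  [[-11.5,0,19],[0,0,0]],
  [[-13.5,0,24],[0,0,0]],
  [[-15,0,29],[0,0,0]],
  [[-16,0,34],[0,0,0]],
  [[-17,0,38],[0,0,0]],
  [[-17,0,41],[0,0,0]],
  [[-17,0,41],[0,0,0]],
])

```text
time_s: 23.72
tcp_pos: [0.4661, -0.1944, -0.0264]
eef_rot: [[0.585, -0.811, -0.012], [-0.811, -0.585, -0.001], [-0.006, 0.01, -1.0]]
ft_force: [-1.4, 1.8, -0.2]
width: 0.0495
grip_force: 8.0
```

```bash
python3 bpose.py b3.png .513 -.255 -.94 1.5; python3 -c "
from h import *
print(arm.sense()['q'],arm.sense()['ft_force'])"
```

```text
23.725 [ 0.4661 -0.1944 -0.0264] 0.049549533031603525
[(0.73, [224.1, 88.7, 400.4, 304.3])]
bracket [ 0.5145 -0.2573] [-53.4438  84.2716] 0.029158906921059602
[ 0.31147328  0.95118618 -0.01732569  2.05035501  0.1203531   0.15188679
 -2.33473401] [-0.84329421  0.76764493 -1.20222382]
```

Call:
apply_moves([
  [[0,0,1.5],[0,0,0]],
  [[0,0,3],[0,0,0]],
  [[0,0,3],[0,0,0]],
], force=4)

```text
time_s: 24.2
tcp_pos: [0.4661, -0.1944, -0.0293]
eef_rot: [[0.585, -0.811, -0.011], [-0.811, -0.585, -0.001], [-0.006, 0.01, -1.0]]
ft_force: [-0.6, 1.7, -0.6]
width: 0.0497
grip_force: 4.0
```

Call:
apply_moves([
  [[0,0,0],[0,0,0]],
  [[0,0,0],[0,0,0]],
  [[0,0,0],[0,0,0]],
], fingers=0.68)

```text
time_s: 24.58
tcp_pos: [0.4664, -0.1946, -0.0291]
eef_rot: [[0.585, -0.811, -0.011], [-0.811, -0.585, -0.001], [-0.005, 0.009, -1.0]]
ft_force: [-0.9, -0.2, 0.0]
width: 0.0596
grip_force: 0.0
```

```bash
python3 bpose.py b4.png .513 -.255 -.94 1.55
```

```text
24.575 [ 0.4664 -0.1946 -0.0291] 0.05962092636359873
[(0.94, [228.5, 105.7, 409.3, 301.5])]
bracket [ 0.5141 -0.2574] [-53.5316  90.1902] 0.03376212503933762
```

The bracket is flat (90.2°), with its corner at (0.514,-0.257). Regrip and slide to just short of home, turning 22.7°.

Call:
apply_moves([
  [[0,0,0],[0,0,0]],
  [[0,0,0],[0,0,0]],
  [[0,0,0],[0,0,0]],
], fingers=0.4, force=20)

```text
time_s: 25.05
tcp_pos: [0.4661, -0.1943, -0.0292]
eef_rot: [[0.585, -0.811, -0.011], [-0.811, -0.585, -0.001], [-0.006, 0.01, -1.0]]
ft_force: [0.3, 0.6, -0.0]
width: 0.0499
grip_force: 20.0
```

Call:
apply_moves([
  [[2,-6,0],[0,0,-0.4]],
  [[4,-15,0],[0,0,-1]],
  [[7,-25,0],[0,0,-1.7]],
  [[10,-36,0],[0,0,-2.4]],
  [[13,-47,0],[0,0,-3.1]],
  [[16,-58,0],[0,0,-3.8]],
  [[18.5,-67,0],[0,0,-4.4]],
  [[19.5,-69.5,0],[0,0,-4.5]],
  [[19.5,-69.5,0],[0,0,-4.5]],
])

```text
time_s: 26.18
tcp_pos: [0.5309, -0.1713, -0.0292]
eef_rot: [[0.85, -0.526, -0.017], [-0.526, -0.85, -0.003], [-0.013, 0.011, -1.0]]
ft_force: [-6.7, -2.1, 11.2]
width: 0.0495
grip_force: 20.0
```

```bash
python3 bpose.py b5.png .604 -.21 -.55 1.571; python3 - <<'E'
from fit import *
s=arm.sense();print(s['eef_rot'],s['ft_force']);im=arm.camera('wrist')
r=arm.cut_out('wrist','fixture');print([(round(q['conf'],2),q['box']) for q in r[:2]])
p,e=fit('fixture',r[0]['mask'],s,(.6262,-.19,-.55));print(p,np.degrees(p[2]),e)
big=cv2.resize(im,None,fx=4,fy=4,interpolation=cv2.INTER_CUBIC)
cv2.imwrite('pics/b5c.png',big[160:760,720:1520])
E
```

```text
26.175 [ 0.5309 -0.1713 -0.0292] 0.04954967183520191
[(0.68, [230.0, 106.5, 408.4, 300.6])]
bracket [ 0.6001 -0.2114] [-31.4904  90.1122] 0.03356666133030084
[[ 0.85019053 -0.52620742 -0.01678708]
 [-0.52632077 -0.85028115 -0.00289997]
 [-0.01274775  0.01130092 -0.99985488]] [-6.31795862 -2.48304873  9.86114152]
[(0.71, [212.9, 21.9, 391.0, 165.0])]
[ 0.62712901 -0.19008691 -0.55682059] -31.903469629355758 0.1270396087361324
```

View pics/b5c.png

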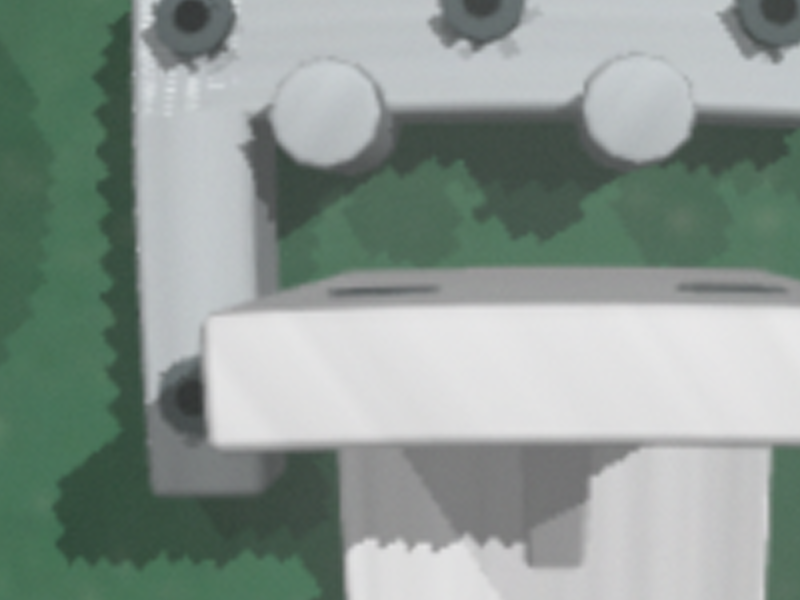

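The picture shows the gap to the dowels ((325,160) and (640,160), bracket back face at row 270) and the side still clear of the stop face at column ~275. The fit says about 11 mm in x and 7 mm in y remain. I close in, then press lightly.

Call:
apply_moves([
  [[2,-2,-0.5],[0,0,0]],
  [[4,-4,-0.7],[0,0,0]],
  [[6.5,-5,-0.7],[0,0,0]],
  [[9,-6,-0.7],[0,0,0]],
  [[9,-6,-0.7],[0,0,0]],
])

```text
time_s: 27.0
tcp_pos: [0.5406, -0.1692, -0.0292]
eef_rot: [[0.851, -0.525, -0.019], [-0.525, -0.851, -0.001], [-0.016, 0.011, -1.0]]
ft_force: [-6.3, -1.1, 9.7]
width: 0.0497
grip_force: 20.0
```

Call:
apply_moves([
  [[1,0,0],[0,0,0]],
  [[2,0,0],[0,0,0]],
  [[3,0,0],[0,0,0]],
  [[4,0,0],[0,0,0]],
  [[4,0,0],[0,0,0]],
])

```text
time_s: 27.62
tcp_pos: [0.5418, -0.1695, -0.0292]
eef_rot: [[0.851, -0.524, -0.023], [-0.524, -0.851, 0.001], [-0.021, 0.011, -1.0]]
ft_force: [-9.9, 4.4, 13.9]
width: 0.05
grip_force: 20.0
```

Call:
apply_moves([
  [[0,0,-1.5],[0,0,0]],
  [[0,0,-3],[0,0,0]],
  [[0,0,-3],[0,0,0]],
])

```text
time_s: 28.0
tcp_pos: [0.5444, -0.1706, -0.0275]
eef_rot: [[0.851, -0.525, -0.019], [-0.526, -0.851, 0.0], [-0.016, 0.01, -1.0]]
ft_force: [-4.9, 0.6, -3.4]
width: 0.0496
grip_force: 20.0
```

```bash
python3 bpose.py b6.png .611 -.21 -.55 1.571; python3 - <<'E'
from fit import *
im=cv2.imread('pics/b6.png')
big=cv2.resize(im,None,fx=4,fy=4,interpolation=cv2.INTER_CUBIC)
cv2.imwrite('pics/b6c.png',big[160:760,720:1520])
E
```

```text
28.0 [ 0.5444 -0.1706 -0.0275] 0.04955385344182069
[(0.77, [226.0, 105.6, 407.6, 299.8])]
bracket [ 0.6136 -0.2108] [-31.5548  88.9903] 0.03137973240100256
```

View pics/b6c.png

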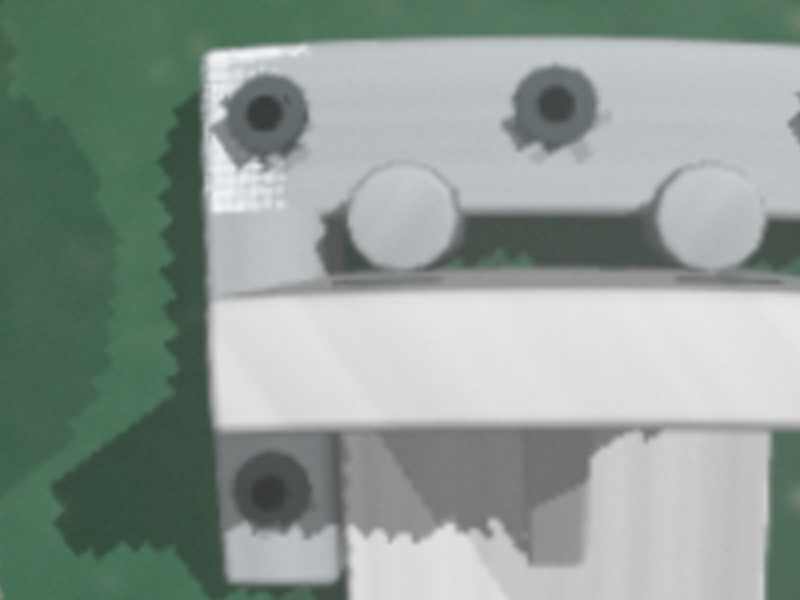

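Nearly seated: the dowel bottoms meet the back face at row ~270, and the side is within a millimetre or so of the stop at column 342. One last light press in both directions, then release.

Call:
apply_moves([
  [[0,-1,0.8],[0,0,0]],
  [[0,-2,0.8],[0,0,0]],
  [[1,-2,0.8],[0,0,0]],
  [[2,-2,0.8],[0,0,0]],
  [[3,-2,0.8],[0,0,0]],
  [[3,-2,0.8],[0,0,0]],
])

```text
time_s: 28.85
tcp_pos: [0.5444, -0.1706, -0.0289]
eef_rot: [[0.85, -0.526, -0.025], [-0.526, -0.85, 0.001], [-0.022, 0.013, -1.0]]
ft_force: [-9.5, 0.8, 0.1]
width: 0.0495
grip_force: 20.0
```

```bash
python3 bpose.py b7.png .613 -.21 -.55 1.571
```

```text
28.85 [ 0.5444 -0.1706 -0.0289] 0.04949006287397791
[(0.59, [229.7, 104.1, 411.4, 298.7])]
bracket [ 0.6136 -0.2111] [-31.7468  90.5706] 0.03717353918635713
```

Contact is felt on both (about 8 N against the dowels, 4 N against the stop). Release and withdraw.

Call:
apply_moves([
  [[0,0,0],[0,0,0]],
  [[0,0,0],[0,0,0]],
  [[0,0,0],[0,0,0]],
  [[-3,2,-5],[0,0,0]],
  [[-5,2,-30],[0,0,0]],
  [[-20,0,-80],[0,0,0]],
  [[-40,0,-130],[0,0,0]],
  [[-40,0,-170],[0,0,0]],
  [[-40,0,-170],[0,0,0]],
  [[-40,0,-170],[0,0,0]],
], fingers=0.75)

```text
time_s: 30.2
tcp_pos: [0.5192, -0.1501, 0.1429]
eef_rot: [[0.851, -0.526, -0.012], [-0.526, -0.851, -0.001], [-0.01, 0.007, -1.0]]
ft_force: [-0.4, -0.7, -0.2]
width: 0.0662
grip_force: 0.0
```

```bash
python3 bpose.py b8.png .613 -.211 -.55 1.571; python3 - <<'E'
from fit import *
np.set_printoptions(precision=4,suppress=True)
s=arm.sense();im=cv2.imread('pics/b8.png');arm.camera('scene');arm.camera('wrist')
r=arm.cut_out('wrist','fixture');p,e=fit('fixture',r[0]['mask'],s,(.6262,-.19,-.55));print('fixture masked',p,np.degrees(p[2]),e)
for c in('wrist','scene'):
    for n in('brush','corner_left','corner_right','spool','tape_roll','label_roll','pin_bin'):
        r=arm.landmark_of(c,n)
        if r:print(c,n,(wground(r[0]['location'],s) if c=='wrist' else ground(c,r[0]['location']))[:2],round(r[0]['conf'],2))
big=cv2.resize(im,None,fx=3,fy=3,interpolation=cv2.INTER_CUBIC)
u=wproj(np.array([[.585,-.16,0]]),s)[0]*3;print(u)
y,x=int(max(u[1]-300,0)),int(max(u[0]-400,0));cv2.imwrite('pics/fin.png',big[y:y+600,x:x+800])
E
```

```text
30.2 [ 0.5192 -0.1501  0.1429] 0.06620733337459837
[(0.91, [290.9, 62.2, 353.4, 170.3])]
bracket [ 0.6137 -0.2112] [-31.7991  90.9797] 0.02736675178694281
fixture masked [ 0.6267 -0.1897 -0.5491] -31.458328355509916 0.131475266306727
wrist brush [ 0.4978 -0.0942] 0.79
wrist corner_left [ 0.6263 -0.1886] 0.86
wrist corner_right [ 0.3272 -0.2668] 0.69
wrist spool [ 0.4336 -0.0755] 0.97
wrist tape_roll [ 0.6262 -0.1921] 0.74
wrist label_roll [ 0.4376 -0.0741] 0.19
wrist pin_bin [ 0.5853 -0.3886] 0.94
scene brush [ 0.4961 -0.0943] 0.65
scene corner_left [ 0.6254 -0.1965] 0.58
scene corner_right [ 0.6074 -0.2373] 0.65
scene spool [ 0.4356 -0.0829] 0.79
scene tape_roll [ 0.3294 -0.2606] 0.71
scene label_roll [ 0.625  -0.0511] 0.64
scene pin_bin [ 0.5866 -0.4041] 0.88
[879.7998 352.8604]
```

View pics/fin.png

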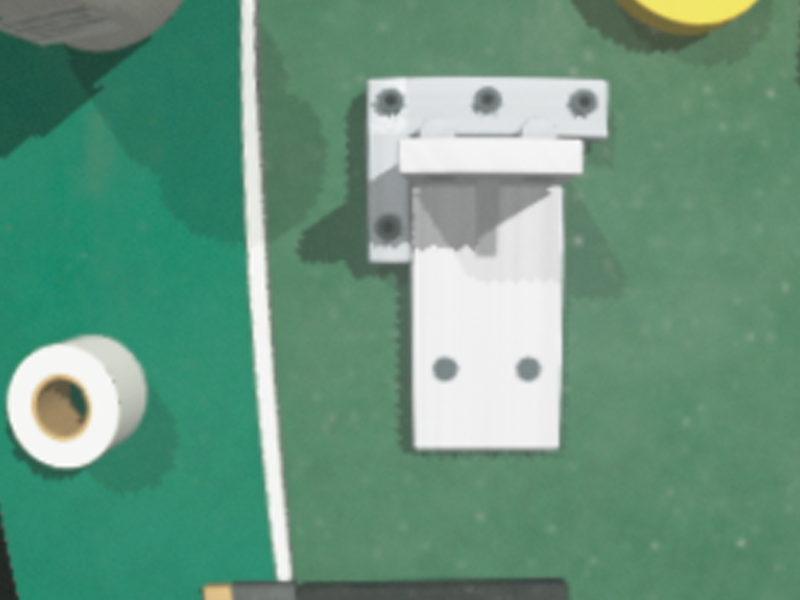

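The final view shows the bracket seated in the fixture, its back against both dowels at (435,135) and (540,135) and its side at the stop arm (405,250). The brush lies flat at the bottom, about 116 mm from the nest, and the listed things that show are where they were.

```bash
python3 -c "
from plant import arm
print(arm.sign_off())"
```

```text
the job is handed in; nothing more can be done
None
```

I handed the job in at about 30 s. My last camera fit has the bracket flat on its long leg within about 1 mm of both dowels and the stop, and the brush flat across the 2 mm mat step, clear of both and about 116 mm from the nest (the limit is 110); the judge returned no result.

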